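Slide the test plate out over the stage edge to its mark

ROBOT

A 6-joint arm with a two-finger parallel gripper is mounted at the origin on the work surface. World frame = base frame: x ahead of the robot, y to its left, z up, the work surface at z = 0. Lengths are in m, angles in rad, forces in N, time in s.
With the tool pointing down it reaches from about 0.2 to 0.875 m from the base axis. Payload 3.4 kg.
Tool frame: the origin (TCP) lies at the very end of the fingers, on their centre line; the grasp point (between the pads) lies 19 mm behind it; x points along the fingers, z is the direction in which the jaws open and shut, and the axes are right-handed (so a half turn about x gives the same grasp; the last joint's range is limited). The gripper opens to 94 mm and grips with 3 to 60 N. Pads are 16 mm wide; open, the fingers measure 119 mm over their backs; the gripper's body (75 mm by 177 mm) begins 78 mm behind the grasp point.
Start: joints at [1.04, 0.276, 1.505, -0, 1.361, -0.121], TCP at [0.229, 0.527, 0.205] pointing down, gripper open.
Joint ranges: [-2.89, 2.89], [-0.75, 2.08], [0.22, 2.7], [-1.18, 4.32], [0.11, 2.71], [-2.7, 2.7]. Speed limits (rad/s): [2.57, 2.57, 3.14, 3.14, 3.14, 3.14].

INTERFACE

Orientations are given as a rotation vector (axis times angle).
In Python, from workcell import bot, get_image, camera_params, ticket gives the robot as it stands.
- The arm moves only by the tool apply_moves, never from a script. Its argument "steps" is a list of rows, each a list of 7 numbers: the shift along the tool's x, y, z in units of 500 mm (1.0 is 500 mm), then the turn, a rotation vector about the tool's x, y, z in units of pi rad (1.0 is pi rad), then the gripper's target within -1 to 1 (shut at 1, half-way at 0, fully open at -1). In form: [[x, y, z, rx, ry, rz, fingers], ...]. A call has exactly 8 rows; each row shifts and turns the commanded pose from where the row before left it, along the tool's axes as they then stand; what a row does not reach is not made up. A row lasts 1/12 s, in which the tool goes at most 41.7 mm and 7.16 degrees, less where a joint would pass 70% of its speed; a pose out of reach is approached as far as the arm can. A call with a number of a shift or a turn outside -1 to 1 is refused whole. A call with a gripper value outside its range is refused whole. The fingers move at their own pace and stop on an object; "newtons" is the grip in N (left out, the last holds). Time passes only in rows, so rows that do not move let the fingers close, or fill a call up. It gives the time, the measured TCP pose, the force and the opening at its end, in the units of the state.
- bot.get_state(): the state, without advancing time (a new reading comes with each control period).
- get_image(name): name is "scene" or "side" or "wrist"; returns the picture (400x640x3 uint8, blue, green, red); there is no depth.
- camera_params(name): a dict with "intrinsics" (3x3 intrinsics, pixels), "world_to_cam" (4x4, takes a point from world to camera coordinates); the wrist camera has in their place "T_tool_cam" (4x4, takes a point from camera to tool coordinates, whose origin is the TCP and whose axes are the tool frame's). Camera axes: x right, y up, looking along -z (the intrinsics and any distortion apply to the point x, -y, -z); pixel columns grow to the right and rows downward; lengths in m; the calibration is good to about 2 mm. A picture is of the moment at which its call begins: read the wrist's pose just before it. camera_params takes no time and is no camera call.
- ticket.hand_in(): hands the job in, once; it reports no verdict.
The state is a dict: "time": time; "q": joint angles; "qd": joint speeds; "joint_efforts": joint torques, N m; "eef_pos": TCP position; "tool_rot": TCP orientation; "wrist_force": force on the tool from outside, world axes, zero at the start; "ft_torque": the same for the moment, N m; "gripper_width": opening from 0.0 (shut) to 1.0 (fully open).
Only numpy, scipy, OpenCV 4.12 (cv2) and the standard library are available. Lean on these libraries where they do the work, as an engineer would, in place of code of your own. Each camera call takes 0.05 s, during which the arm holds its last target.

TASK

Push the blue test plate along the top of the raised specimen stage with your fingertips until its end sticks out over the red-marked edge and the white line across the plate lies right above that edge, with the plate square to it. Only slide the plate, never pick it up or tip it, leave the three other things on the stage where they are, and finish with the hand clear.

Things in the scene. Friction and masses are not known exactly. Their poses are not given: they have to be found in the camera images.
- stage: Fixed raised specimen stage on the bench: black block with a flat aluminium top, 240 (its x) x 300 (its y) x 60 mm high. Origin at the centre of its underside; z up. Its +x top edge, the one away from the robot, is the free edge and is marked with a red stripe. It is placed and turned differently each time.
- stage_edge (a point): Middle of the stage's red-marked edge, at the height of the stage top (60 mm above the bench). x points straight out over the edge, y along the edge, z up.
- plate: Loose blue flat metal test plate, 110 (its x) x 50 (its y) x 6 mm thick, about 0.13 to 0.25 kg, lying flat on the stage, turned up to about 0.3 rad from square. Origin at the centre of its underside; +x points to its leading end, the end nearer the red edge. The rear end face is 55 mm behind the origin. It slides with ordinary friction.
- plate_line (a point): Middle of the white line (3 mm wide) painted across the plate's top face, 30 mm back from its leading end: on the plate's x axis 25 mm ahead of the plate's origin, 6 mm above its underside. Same axes as the plate.
- mount_center (a point): Centre of a loose black cylindrical specimen mount, 32 mm diameter, 26 mm high, standing on the stage beside the plate. Leave alone.
- level_center (a point): Centre of a loose green bubble level, 60 x 24 x 18 mm high, lying on the stage beside the plate. Leave alone.
- objective_center (a point): Centre of a loose steel microscope objective, 28 mm diameter, 44 mm high, standing on the stage beside the plate. Leave alone.
Not all that is in view belongs to the job. Of the things like the plate, leave any that is turquoise; of the rest the larger one is meant.

How it is judged:
At the end, for the whole second after the job is handed in: White line within 6 mm of directly above the red edge and within 120 mm of its middle; plate square to the edge within 0.12 rad, flat on the stage, at rest; mount, level and objective within 10 mm of where they stood (x of plate_line in the frame of stage_edge between -0.006 and 0.006 m and y of plate_line in the frame of stage_edge between -0.12 and 0.12 m and z of plate_line in the frame of stage_edge between 0.003 and 0.009 m and angle between the x axis of plate and the x axis of stage_edge, either way round below 0.12 rad and linear speed of plate below 0.005 m/s and distance of each of mount_center, level_center, objective_center from where it was at the start of the episode below 0.01 m); the robot touches nothing.
It fails at once if the plate is lifted off the stage (line or centre raised more than 8 mm) or tipped more than 0.15 rad (z of plate_line in the frame of stage_edge above 0.014 m or z of plate in the frame of stage_edge above 0.008 m or angle between plate's own z axis and vertical above 0.15 rad).
It fails at once if the plate falls off the stage (z of plate in the frame of stage_edge below -0.02 m).
It fails at once if a bystander is moved more than 10 mm (distance of any of mount_center, level_center, objective_center from where it was at the start of the episode above 0.01 m).
It also fails if it takes over 45 s, if anything falls off the work surface, if the arm or the gripper's body presses on something with over 40 N, if the wrist force passes 120 N, or if a joint passes its speed limit or range.

## Working session

There is one attempt and no reset: what is moved stays moved. The work goes in short steps, Python scripts to look and compute and a tool call to move; the robot and the scene stay as the last step left them, time stands still between calls to the robot, and variables do not carry over. Pictures are saved under pics/ and viewed, and the job is handed in when it is done.

Besides the shell and the picture viewer there is one more tool, called after "Emit:" as name([rows], argument=value, ...), one row to a line, values as JSON. apply_moves: Moves the arm, as the interface text tells. Its arguments: {"type":"object","properties":{"steps":{"type":"array"},"newtons":{"type":"number"}},"required":["steps"]}

```bash
ls; mkdir -p pics
python3 - <<'E'
from workcell import bot,get_image,camera_params
import cv2
s=bot.get_state();print(s)
for n in("scene","side","wrist"):
    cv2.imwrite(f"pics/{n}0.png",get_image(n));print(n,camera_params(n))
E
```

```text
pics
{'time': 0.0, 'q': array([ 1.04001381e+00,  2.76593811e-01,  1.50611331e+00,  9.08339858e-06,
        1.36064567e+00, -1.20998590e-01]), 'qd': array([ 0.00015256, -0.00044866,  0.00011714,  0.00199656, -0.00066986,
        0.00064393]), 'joint_efforts': array([-5.26532822e-04, -4.04586303e+01, -2.37222558e+01,  7.02763558e-02,
        3.44660121e-02, -1.43244583e-04]), 'eef_pos': array([0.2288101 , 0.52692111, 0.20461329]), 'tool_rot': array([-0.9031151 ,  1.37726097,  0.90184365]), 'wrist_force': array([-0.08527215, -0.16412107,  0.46029329]), 'ft_torque': array([0.03998876, 0.02775224, 0.0064291 ]), 'gripper_width': 0.9981149196502168}
scene {'intrinsics': array([[375.18466076,   0.        , 323.35053009],
       [  0.        , 375.18466076, 199.24153087],
       [  0.        ,   0.        ,   1.        ]]), 'world_to_cam': array([[-0.4776559 ,  0.87841145,  0.01543246,  0.26070333],
       [-0.5268928 , -0.30047759,  0.79504541,  0.23118834],
       [ 0.7030141 ,  0.37162688,  0.60635356, -1.37700966],
       [ 0.        ,  0.        ,  0.        ,  1.        ]])}
side {'intr
[... 257 characters left out ...]
034, -0.75862997,  0.64790646, -0.08736534],
       [-0.06346056,  0.64480317,  0.76170967, -1.00305663],
       [ 0.        ,  0.        ,  0.        ,  1.        ]])}
wrist {'intrinsics': array([[308.95718998,   0.        , 316.63909638],
       [  0.        , 308.95718998, 202.69110763],
       [  0.        ,   0.        ,   1.        ]]), 'T_tool_cam': array([[ 1.23202275e-03,  2.75004799e-01, -9.61442064e-01,
        -1.79534171e-01],
       [-5.58836838e-04,  9.61442833e-01,  2.75004303e-01,
         8.09942046e-02],
       [ 9.99999085e-01,  1.98477684e-04,  1.33820226e-03,
        -6.81678532e-04],
       [ 0.00000000e+00,  0.00000000e+00,  0.00000000e+00,
         1.00000000e+00]])}
```

View pics/scene0.png

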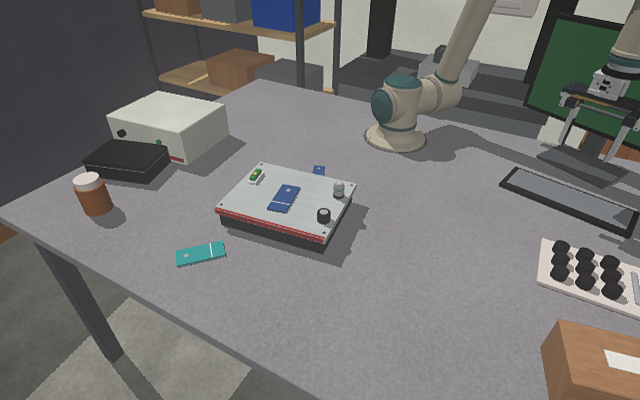

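View pics/side0.png

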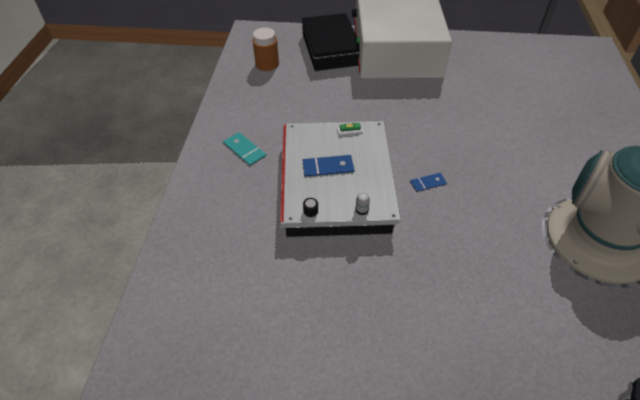

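View pics/wrist0.png

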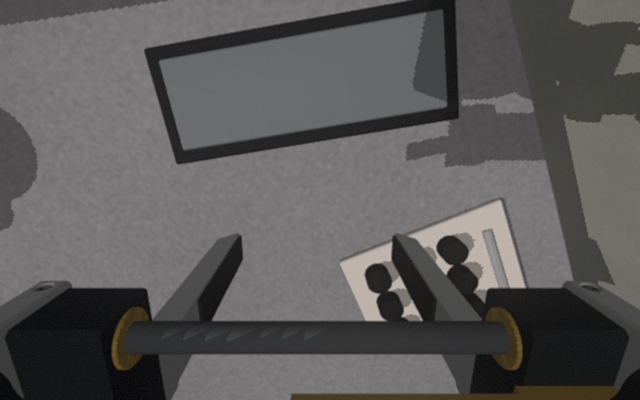

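The stage is clear in both fixed views. The larger blue plate lies on it (side, about (328,165)); the small blue one and the turquoise one are on the bench.

Run:
```python
import cv2
a=cv2.imread("pics/side0.png")[115:240,275:405]
cv2.imwrite("pics/side0c.png",cv2.resize(a,None,fx=6,fy=6,interpolation=cv2.INTER_CUBIC)[:600*2][:, :])
a=cv2.imread("pics/side0.png")[115:215,275:405]
cv2.imwrite("pics/side0c.png",cv2.resize(a,None,fx=6,fy=6,interpolation=cv2.INTER_CUBIC))
a=cv2.imread("pics/scene0.png")[155:250,210:360]
cv2.imwrite("pics/scene0c.png",cv2.resize(a,None,fx=5,fy=5,interpolation=cv2.INTER_CUBIC))
```

```text
(no output)
```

View pics/side0c.png

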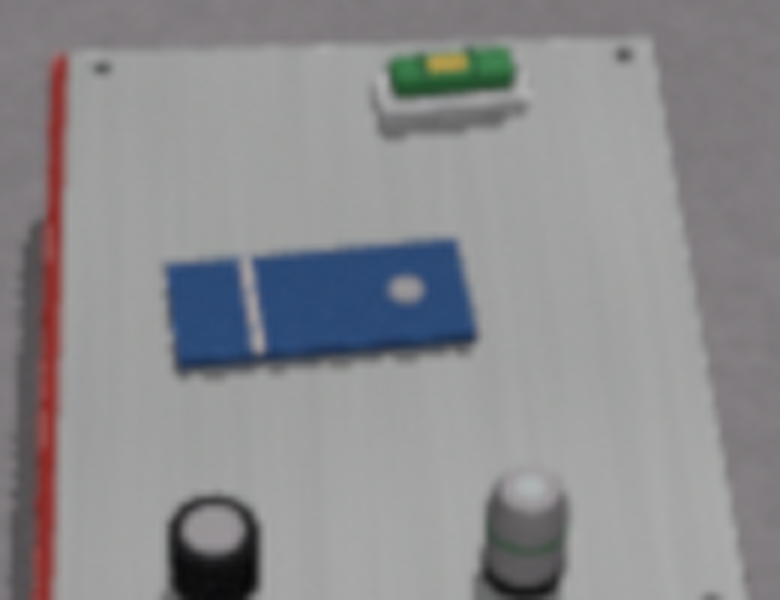

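View pics/scene0c.png

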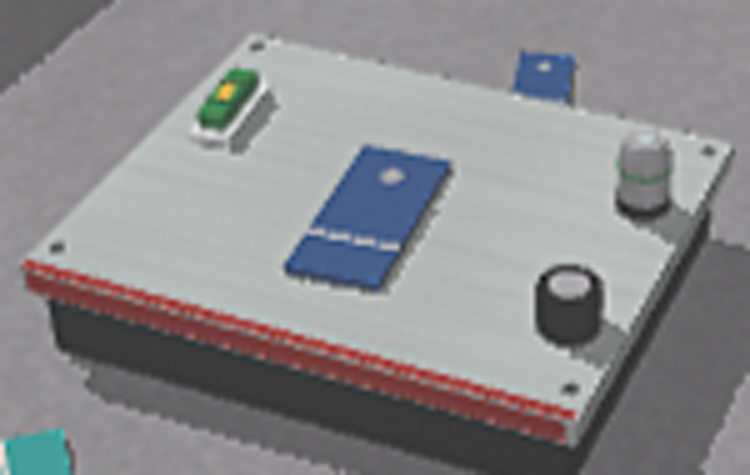

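```bash
cat > h.py <<'E'
import numpy as np
from workcell import camera_params
from scipy.optimize import least_squares
C={n:camera_params(n) for n in("scene","side")}
def proj(n,P):
    P=np.atleast_2d(P);c=C[n];p=P@c["world_to_cam"][:3,:3].T+c["world_to_cam"][:3,3]
    K=c["intrinsics"];return np.c_[K[0,0]*p[:,0]/-p[:,2]+K[0,2],K[1,1]*-p[:,1]/-p[:,2]+K[1,2]]
def bp(n,px,z):
    c=C[n];K=c["intrinsics"];R=c["world_to_cam"][:3,:3];t=c["world_to_cam"][:3,3]
    px=np.atleast_2d(px);d=np.c_[(px[:,0]-K[0,2])/K[0,0],-(px[:,1]-K[1,2])/K[1,1],-np.ones(len(px))]@R
    o=-R.T@t;return (o+d*((z-o[2])/d[:,2])[:,None])[:,:2]
def crop(px,s,x0,y0): return (np.array(px)+.5)/s-.5+[x0,y0]
E
python3 - <<'E'
import cv2
a=cv2.imread("pics/side0.png")[185:245,275:405]
cv2.imwrite("pics/side0d.png",cv2.resize(a,None,fx=6,fy=6,interpolation=cv2.INTER_CUBIC))
from h import *
np.set_printoptions(precision=4,suppress=True)
print("plate side",bp("side",crop([(165,265),(458,240),(476,335),(178,362)],6,275,115),.066))
print("line",bp("side",crop([(239,258),(260,354)],6,275,115),.066))
print("plate scene",bp("scene",crop([(287,268),(365,147),(452,162),(380,284)],5,210,155),.066))
print("stage scene",bp("scene",crop([(25,265),(250,35),(733,150),(577,412)],5,210,155),.06))
print("stage side",bp("side",crop([(57,55),(652,38)],6,275,115),.06))
E
```

```text
plate side [[ 0.6387 -0.1132]
 [ 0.5314 -0.136 ]
 [ 0.5221 -0.0878]
 [ 0.628  -0.0648]]
line [[ 0.6118 -0.1193]
 [ 0.5991 -0.0714]]
plate scene [[ 0.6416 -0.1074]
 [ 0.5356 -0.1315]
 [ 0.5242 -0.0837]
 [ 0.6294 -0.0607]]
stage scene [[ 0.698  -0.2265]
 [ 0.4658 -0.2591]
 [ 0.4315  0.0387]
 [ 0.6565  0.0634]]
stage side [[ 0.6973 -0.2327]
 [ 0.4605 -0.2642]]
```

View pics/side0d.png

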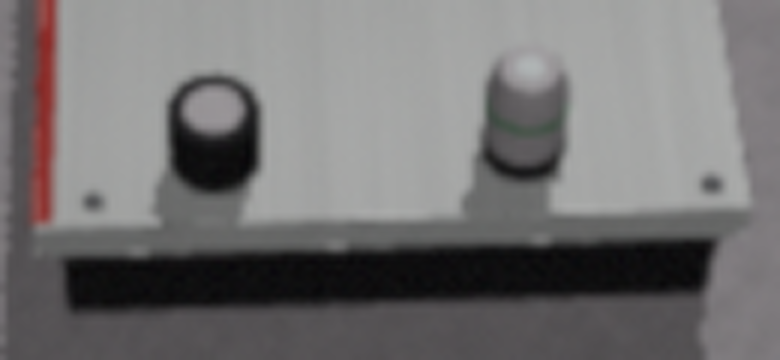

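```bash
cat >> h.py <<'E'
def rect(p,hx,hy,z):
    L=np.array([(hx,hy),(-hx,hy),(-hx,-hy),(hx,-hy)])
    c,s=np.cos(p[2]),np.sin(p[2]);w=L@np.array([[c,s],[-s,c]])+p[:2]
    return np.c_[w,np.full(4,z)]
# corners order: (+x,+y),(-x,+y),(-x,-y),(+x,-y)
def fit(obs,hx,hy,z,p0):
    f=lambda p:np.concatenate([(proj(n,rect(p,hx,hy,z))-o)[~np.isnan(o)].ravel() for n,o in obs.items()])
    r=least_squares(f,p0);return r.x,r.fun
def rel(st,pl):
    "plate_line in stage_edge frame"
    c,s=np.cos(st[2]),np.sin(st[2]);e=st[:2]+.12*np.array([c,s])
    l=pl[:2]+.025*np.array([np.cos(pl[2]),np.sin(pl[2])])
    d=l-e;return np.array([c*d[0]+s*d[1],-s*d[0]+c*d[1],pl[2]-st[2]])
E
python3 - <<'E'
from h import *
np.set_printoptions(precision=4,suppress=True)
Sd=np.r_[crop([(35,226),(750,208)],6,275,185),crop([(652,38),(57,55)],6,275,115)]
Ss=crop([(577,412),(733,150),(250,35),(25,265)],5,210,155)
Pd=crop([(178,362),(476,335),(458,240),(165,265)],6,275,115)
Ps=crop([(380,284),(452,162),(365,147),(287,268)],5,210,155)
for k in({"side":1,"scene":1},{"side":1},{"scene":1}):
    st,r1=fit({n:{"side":Sd,"scene":Ss}[n] for n in k},.12,.15,.06,[.56,-.1,-.13])
    pl,r2=fit({n:{"side":Pd,"scene":Ps}[n] for n in k},.055,.025,.066,[.58,-.1,.2])
    print(list(k),st,pl,"res",abs(r1).max(),abs(r2).max(),"rel",rel(st,pl))
    if len(k)==2: np.savez("pose0.npz",st=st,pl=pl)
# bystander at crop points, foot centres
print("mount top",bp("side",crop([(213,108)],6,275,185),.086),bp("scene",crop([(571,283)],5,210,155),.086))
print("obj top",bp("side",crop([(532,70)],6,275,185),.104))
print("level",bp("side",crop([(390,80),(515,65),(382,132),(530,105)],6,275,115),.06))
E
```

```text
['side', 'scene'] [ 0.5604 -0.0989  0.1258] [ 0.5803 -0.0985  0.2177] res 2.020425383580431 0.9977434908149405 rel [-0.0753  0.0001  0.0919]
['side'] [ 0.5607 -0.1007  0.1238] [ 0.5801 -0.1005  0.21  ] res 0.5809402096577259 0.47669879052273245 rel [-0.0758 -0.      0.0862]
['scene'] [ 0.5608 -0.097   0.129 ] [ 0.5825 -0.096   0.2242] res 1.895660215936715 0.4405094920320778 rel [-0.0734  0.0007  0.0952]
mount top [[0.6044 0.0276]] [[0.6043 0.0315]]
obj top [[0.4998 0.0168]]
level [[ 0.5636 -0.2296]
 [ 0.5146 -0.243 ]
 [ 0.5645 -0.1991]
 [ 0.5077 -0.2198]]
```

```bash
cat >> h.py <<'E'
from scipy.spatial.transform import Rotation as Rn
def tgt_R(yaw,sig):
    z=sig*np.array([-np.sin(yaw),np.cos(yaw),0]);x=np.array([0,0,-1.]);return np.c_[x,np.cross(z,x),z]
def moveto(s,P,yaw,sig):
    R=Rn.from_rotvec(s["tool_rot"]).as_matrix();T=tgt_R(yaw,sig)
    rv=Rn.from_matrix(R.T@T).as_rotvec();d=np.array(P)-s["eef_pos"]
    print("turn/pi",rv/np.pi,"deg",np.degrees(rv),"\nshift before turn /0.5",R.T@d/.5,"\nafter turn",T.T@d/.5)
E
python3 - <<'E'
from h import *
from workcell import bot
np.set_printoptions(precision=4,suppress=True)
s=bot.get_state();print(Rn.from_rotvec(s["tool_rot"]).as_matrix())
st,pl=np.load("pose0.npz").values() if 0 else (np.load("pose0.npz")["st"],np.load("pose0.npz")["pl"])
u=np.array([np.cos(st[2]),np.sin(st[2])]);rear=pl[:2]-.055*np.array([np.cos(pl[2]),np.sin(pl[2])])
print("rear",rear)
P=np.r_[rear-.045*u,.2];print(P)
for sig in(1,-1):moveto(s,P,st[2],sig)
E
```

```text
[[-0.0007 -0.9172  0.3984]
 [-0.0011  0.3984  0.9172]
 [-1.      0.0002 -0.0013]]
rear [ 0.5266 -0.1104]
[ 0.482  -0.1161  0.2   ]
turn/pi [-0.1705 -0.0004 -0.0002] deg [-30.6865  -0.0712  -0.0291] 
shift before turn /0.5 [ 0.0108 -0.9767 -0.978 ] 
after turn [ 0.0097 -0.3408 -1.3396]
turn/pi [ 0.8295 -0.0002  0.0005] deg [149.3135  -0.0388   0.095 ] 
shift before turn /0.5 [ 0.0108 -0.9767 -0.978 ] 
after turn [0.0097 0.3408 1.3396]
```

Emit:
apply_moves([
  [0,-0.02,-0.02,0,0,0,0.45],
  [0,-0.04,-0.04,0,0,0,0.45],
  [0,-0.055,-0.055,0,0,0,0.45],
  [0,-0.055,-0.055,0,0,0,0.45],
  [0,-0.055,-0.055,0,0,0,0.45],
  [0,-0.055,-0.055,0,0,0,0.45],
  [0,-0.055,-0.055,0,0,0,0.45],
  [0,-0.055,-0.055,0,0,0,0.45],
])

```text
time: 0.82
eef_pos: [0.33, 0.2681, 0.2054]
tool_rot: [-0.903, 1.376, 0.902]
wrist_force: [1.0, -0.2, 0.3]
gripper_width: 0.469
```

Emit:
apply_moves([
  [0,-0.055,-0.055,0,0,0,0.45],
  [0,-0.055,-0.055,0,0,0,0.45],
  [0,-0.055,-0.055,0,0,0,0.45],
  [0,-0.055,-0.055,0,0,0,0.45],
  [0,-0.055,-0.055,0,0,0,0.45],
  [0,-0.055,-0.055,0,0,0,0.45],
  [0,-0.055,-0.055,0,0,0,0.45],
  [0,-0.055,-0.055,0,0,0,0.45],
])

```text
time: 1.48
eef_pos: [0.4437, -0.0211, 0.2055]
tool_rot: [-0.902, 1.376, 0.902]
wrist_force: [0.5, 0.3, 0.4]
gripper_width: 0.275
```

Emit:
apply_moves([
  [0,-0.05,-0.05,0,0,0,0.45],
  [0,-0.04,-0.04,0,0,0,0.45],
  [0,-0.02,-0.02,0.02,0,0,0.45],
  [0,0,0,0.035,0,0,0.45],
  [0,0,0,0.035,0,0,0.45],
  [0,0,0,0.035,0,0,0.45],
  [0,0,0,0.035,0,0,0.45],
  [0,0,0,0.035,0,0,0.45],
])

```text
time: 2.15
eef_pos: [0.4718, -0.0915, 0.2052]
tool_rot: [-0.425, 1.53, 0.425]
wrist_force: [-0.5, 0.2, 0.4]
gripper_width: 0.275
```

Emit:
apply_moves([
  [0,0,0,0.035,0,0,0.45],
  [0,0,0,0.035,0,0,0.45],
  [0,0,0,0.035,0,0,0.45],
  [0,0,0,0.035,0,0,0.45],
  [0,0,0,0.035,0,0,0.45],
  [0,0,0,0.035,0,0,0.45],
  [0,0,0,0.035,0,0,0.45],
  [0,0,0,0.035,0,0,0.45],
])

```text
time: 2.82
eef_pos: [0.4718, -0.0914, 0.2053]
tool_rot: [0.264, 1.555, -0.265]
wrist_force: [-0.2, -0.0, -0.1]
gripper_width: 0.271
```

Emit:
apply_moves([
  [0,0,0,0.035,0,0,0.45],
  [0,0,0,0.035,0,0,0.45],
  [0,0,0,0.035,0,0,0.45],
  [0,0,0,0.035,0,0,0.45],
  [0,0,0,0.035,0,0,0.45],
  [0,0,0,0.035,0,0,0.45],
  [0,0,0,0.035,0,0,0.45],
  [0,0,0,0.035,0,0,0.45],
])

```text
time: 3.48
eef_pos: [0.4718, -0.0914, 0.2053]
tool_rot: [0.944, 1.357, -0.945]
wrist_force: [-0.4, -0.1, -0.7]
gripper_width: 0.274
```

Run:
```python
from h import *
from workcell import bot,get_image
import cv2
np.set_printoptions(precision=4,suppress=True)
s=bot.get_state();print(s["q"])
d=np.load("pose0.npz");st,pl=d["st"],d["pl"]
moveto(s,[.482,-.1161,.2],st[2],-1)
cv2.imwrite("pics/w1.png",get_image("wrist"))
```

```text
[-0.3358  0.1335  1.6937 -0.0005  1.315   0.8808]
turn/pi [0.0727 0.     0.0003] deg [13.0896  0.0016  0.049 ] 
shift before turn /0.5 [0.0106 0.002  0.0534] 
after turn [0.0106 0.014  0.0516]
```

View pics/w1.png

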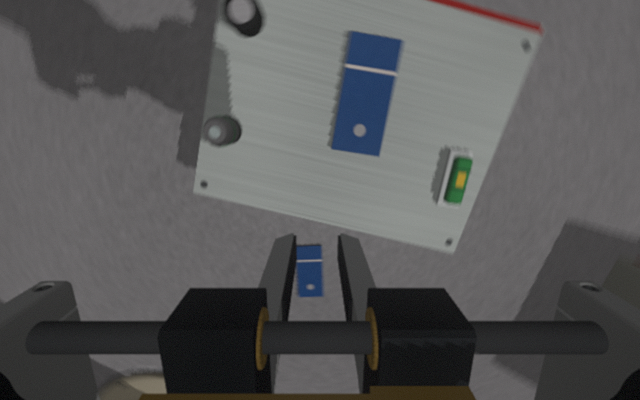

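The wrist view shows the plate at about (367,93), its line near (371,70), the red edge at top right, and the small blue plate under the fingers on the bench. I'll square up the hand and look again.

Emit:
apply_moves([
  [0,0,0,0.025,0,0,0.45],
  [0,0,0,0.025,0,0,0.45],
  [0,0,0,0.0227,0,0,0.45],
  [0,0.007,0.026,0,0,0,0.45],
  [0,0.007,0.026,0,0,0,0.45],
  [0,0,0,0,0,0,0.45],
  [0,0,0,0,0,0,0.45],
  [0,0,0,0,0,0,0.45],
])

```text
time: 4.2
eef_pos: [0.4831, -0.1161, 0.2052]
tool_rot: [1.112, 1.27, -1.112]
wrist_force: [-0.5, 0.1, 0.6]
gripper_width: 0.272
```

```bash
cat >> h.py <<'E'
W=camera_params("wrist")
def wcam(s):
    T=np.eye(4);T[:3,:3]=Rn.from_rotvec(s["tool_rot"]).as_matrix();T[:3,3]=s["eef_pos"]
    C["wrist"]={"intrinsics":W["intrinsics"],"world_to_cam":np.linalg.inv(T@W["T_tool_cam"])}
E
python3 - <<'E'
from h import *
from workcell import bot,get_image
import cv2
np.set_printoptions(precision=4,suppress=True)
s=bot.get_state();wcam(s);print(s["eef_pos"])
im=get_image("wrist")
cv2.imwrite("pics/w2.png",im);cv2.imwrite("pics/w2c.png",cv2.resize(im[0:240,160:480],None,fx=2.5,fy=2.5,interpolation=cv2.INTER_CUBIC))
d=np.load("pose0.npz");st,pl=d["st"],d["pl"]
print(proj("wrist",rect(st,.12,.15,.06)),proj("wrist",rect(pl,.055,.025,.066)))
E
```

```text
[ 0.4831 -0.1161  0.2052]
[[142.9229 -24.9093]
 [175.1278 225.3495]
 [443.5687 226.6388]
 [475.0529 -22.8058]] [[279.1162  33.0765]
 [291.9866 152.0424]
 [340.6757 147.7754]
 [332.9137  27.8684]]
```

View pics/w2c.png

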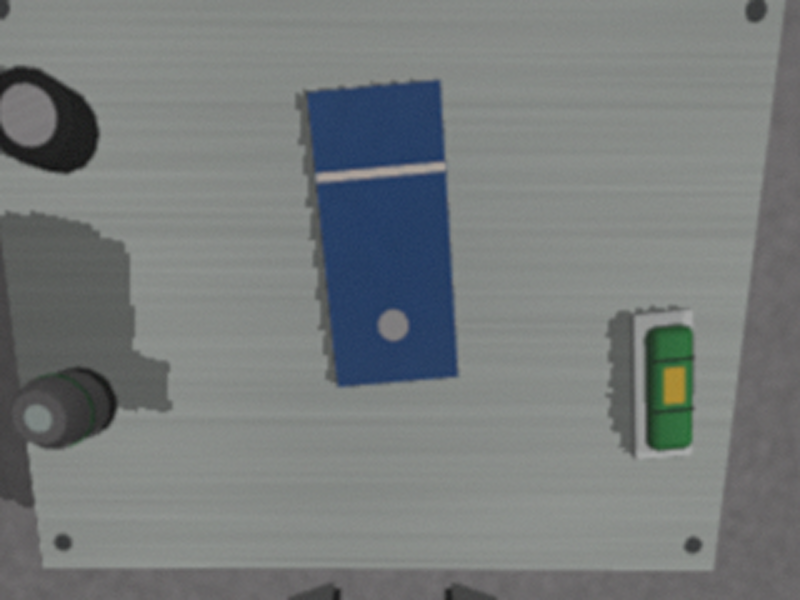

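Run:
```python
from h import *
from workcell import bot
np.set_printoptions(precision=4,suppress=True)
s=bot.get_state();wcam(s)
S=crop([(42,567),(714,570)],2.5,160,0);n=[np.nan,np.nan]
S=np.array([n,S[0],S[1],n])
P=crop([(307,92),(337,386),(457,377),(440,80)],2.5,160,0)
st,r=fit({"wrist":S},.12,.15,.06,[.56,-.1,.126]);print(st,abs(r).max())
pl,r=fit({"wrist":P},.055,.025,.066,[.58,-.1,.21]);print(pl,abs(r).max(),rel(st,pl))
np.savez("pose1.npz",st=st,pl=pl)
u=np.array([np.cos(st[2]),np.sin(st[2])])
rear=pl[:2]-.055*np.array([np.cos(pl[2]),np.sin(pl[2])]);print(rear)
moveto(s,np.r_[rear-.035*u,.08],st[2],-1)
```

```text
[ 0.5593 -0.1004  0.1263] 0.3270855494954503
[ 0.5778 -0.1011  0.2122] 0.5590984706338702 [-0.0768 -0.0009  0.0859]
[ 0.5241 -0.1127]
turn/pi [ 0.0018 -0.0002  0.0002] deg [ 0.3157 -0.0366  0.0317] 
shift before turn /0.5 [0.2505 0.0123 0.0043] 
after turn [0.2505 0.0122 0.0041]
```

Emit:
apply_moves([
  [0.02,0.006,0.002,0,0,0,0.45],
  [0.04,0.006,0.002,0,0,0,0.45],
  [0.05,0,0,0,0,0,0.45],
  [0.06,0,0,0,0,0,0.45],
  [0.05,0,0,0,0,0,0.45],
  [0.03,0,0,0,0,0,0.45],
  [0.01,0,0,0,0,0,0.45],
  [0,0,0,0,0,0,0.45],
])

```text
time: 4.92
eef_pos: [0.4883, -0.1162, 0.0738]
tool_rot: [1.111, 1.272, -1.113]
wrist_force: [0.2, -0.9, 1.3]
gripper_width: 0.276
```

Emit:
apply_moves([
  [0.011,0,0,0,0,0,0.45],
  [0.011,0,0,0,0,0,0.45],
  [0,0.01,0,0,0,0,0.45],
  [0,0.01,0,0,0,0,0.45],
  [0,0.01,0,0,0,0,0.45],
  [0,0.006,0,0,0,0,0.45],
  [0,0,0,0,0,0,0.45],
  [0,0,0,0,0,0,0.45],
])

```text
time: 5.58
eef_pos: [0.5077, -0.1146, 0.0646]
tool_rot: [1.112, 1.268, -1.111]
wrist_force: [-0.7, -0.8, 0.6]
gripper_width: 0.274
```

Run:
```python
from workcell import get_image
import cv2
cv2.imwrite("pics/w3.png",get_image("wrist"))
```

```text
(no output)
```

View pics/w3.png

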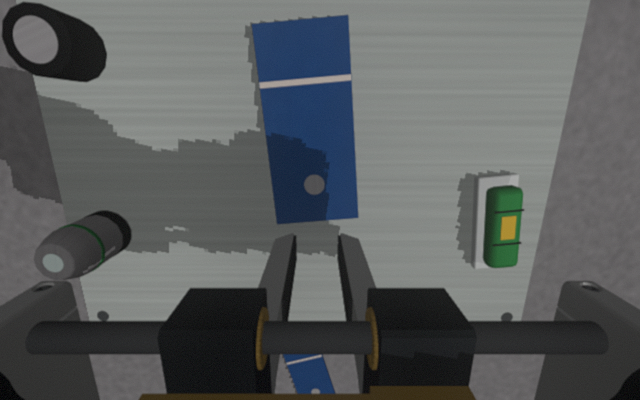

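Fingertips at about (285,237) and (348,237), just behind the plate's rear edge at row 220 and inside its width. They sit slightly high, so I'll lower 2 mm and then push.

Emit:
apply_moves([
  [0.005,0,0,0,0,0,0.45],
  [0,0.005,0,0,0,0,0.45],
  [0,0.006,0,0,0,0,0.45],
  [0,0.006,0,0,0,0,0.45],
  [0,0.006,0,0,0,0,0.45],
  [0,0.004,0,0,0,0,0.45],
  [0,0.0,0,0,0,0,0.45],
  [0,0,0,0,0,0,0.45],
])

```text
time: 6.3
eef_pos: [0.521, -0.1128, 0.0619]
tool_rot: [1.112, 1.268, -1.111]
wrist_force: [-0.3, -0.5, -0.0]
gripper_width: 0.277
```

Run:
```python
from workcell import get_image
import cv2
cv2.imwrite("pics/w4.png",get_image("wrist"))
```

```text
(no output)
```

View pics/w4.png

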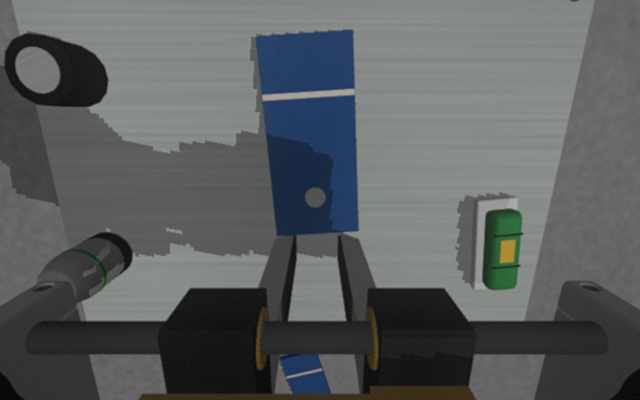

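Contact made and the plate is already turning square. Pushing on about 60 mm, then I'll measure.

Emit:
apply_moves([
  [0,0.004,0,0,0,0,0.45],
  [0,0.008,0,0,0,0,0.45],
  [0,0.008,0,0,0,0,0.45],
  [0,0.008,0,0,0,0,0.45],
  [0,0.008,0,0,0,0,0.45],
  [0,0.008,0,0,0,0,0.45],
  [0,0.008,0,0,0,0,0.45],
  [0,0.008,0,0,0,0,0.45],
])

```text
time: 7.02
eef_pos: [0.5509, -0.1089, 0.0619]
tool_rot: [1.112, 1.269, -1.112]
wrist_force: [-1.2, -0.2, -0.3]
gripper_width: 0.272
```

Emit:
apply_moves([
  [0,0.008,0,0,0,0,0.45],
  [0,0.008,0,0,0,0,0.45],
  [0,0.008,0,0,0,0,0.45],
  [0,0.008,0,0,0,0,0.45],
  [0,0.008,0,0,0,0,0.45],
  [0,0.006,0,0,0,0,0.45],
  [0,0.004,0,0,0,0,0.45],
  [0,0,0,0,0,0,0.45],
])

```text
time: 7.68
eef_pos: [0.576, -0.1056, 0.062]
tool_rot: [1.112, 1.268, -1.111]
wrist_force: [-0.1, -0.1, -0.3]
gripper_width: 0.278
```

Run:
```python
from h import *
from workcell import get_image,bot
import cv2,pickle
s=bot.get_state();pickle.dump({k:s[k] for k in("eef_pos","tool_rot")},open("s5.pkl","wb"))
cv2.imwrite("pics/w5.png",get_image("wrist"))
im=get_image("side");cv2.imwrite("pics/side5c.png",cv2.resize(im[115:215,270:400],None,fx=6,fy=6,interpolation=cv2.INTER_CUBIC))
im=get_image("scene");cv2.imwrite("pics/scene5c.png",cv2.resize(im[155:250,210:360],None,fx=5,fy=5,interpolation=cv2.INTER_CUBIC))
```

```text
(no output)
```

View pics/w5.png

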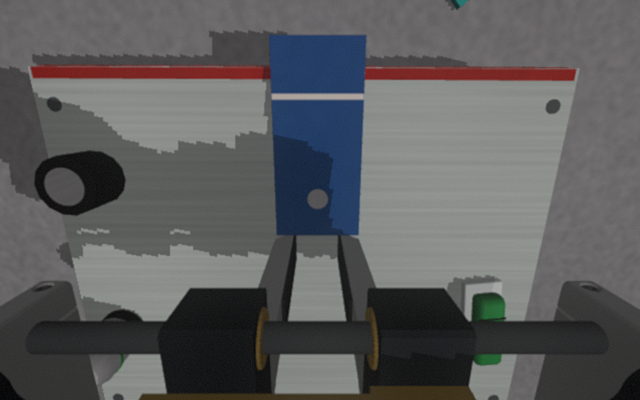

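View pics/side5c.png

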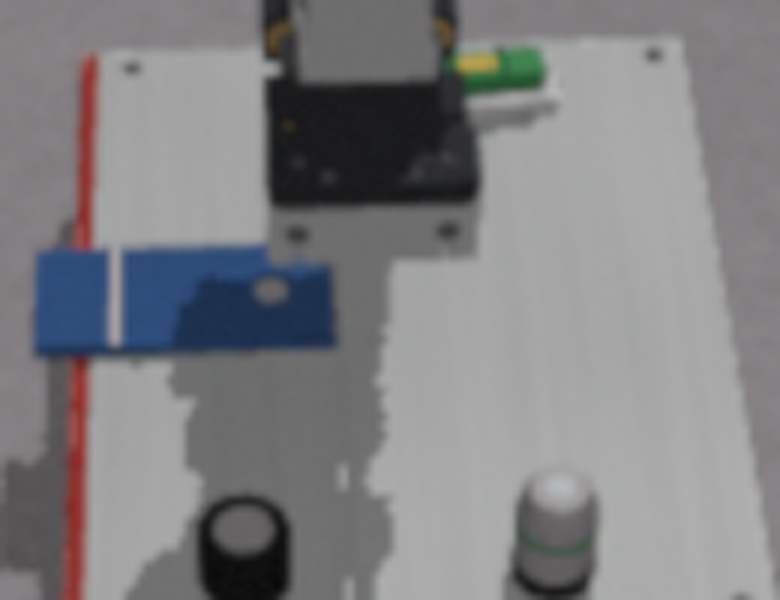

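View pics/scene5c.png

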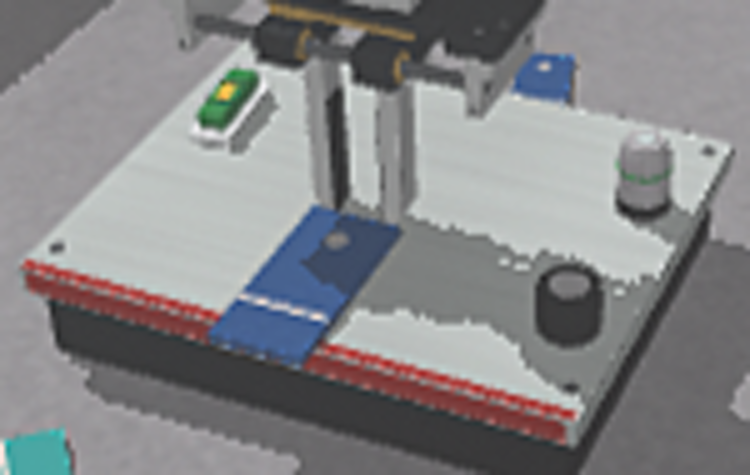

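Run:
```python
import cv2
im=cv2.imread("pics/w5.png")
cv2.imwrite("pics/w5c.png",cv2.resize(im[25:125,210:420],None,fx=3.8,fy=3.8,interpolation=cv2.INTER_CUBIC))
from h import *
import pickle
np.set_printoptions(precision=4,suppress=True)
wcam(pickle.load(open("s5.pkl","rb")))
def ana(n,E,L):
    e=bp(n,E,.06);l=bp(n,L,.066);t=(e[1]-e[0]);t/=np.linalg.norm(t);nrm=np.array([-t[1],t[0]])
    if nrm[0]<0:nrm=-nrm
    d=l[1]-l[0];print(n,e.ravel(),"line offs",(l-e[0])@nrm,"ang",np.arcsin(d@nrm/np.linalg.norm(d)),"len",np.linalg.norm(d),"edgelen",np.linalg.norm(e[1]-e[0]))
ana("wrist",[(31,67),(579,69)],[(271,96.5),(363.5,97)])
ana("side",np.r_[crop([(87,55)],6,270,115),crop([(65,600)],6,270,115)],crop([(116,250),(116,346)],6,270,115))
ana("scene",crop([(25,265),(577,412)],5,210,155),crop([(241,296),(327,319)],5,210,155))
```

```text
wrist [ 0.6587  0.0613  0.6966 -0.2341] line offs [-0.0151 -0.0151] ang -0.001842629749470276 len 0.049800881963126785 edgelen 0.29787374490524104
side [ 0.6973 -0.2327  0.6638  0.043 ] line offs [-0.0143 -0.0153] ang -0.02019974140554906 len 0.049126727257851326 edgelen 0.2776955070548712
scene [ 0.698  -0.2265  0.6565  0.0634] line offs [-0.0115 -0.0112] ang 0.006663954292075867 len 0.046279745346577375 edgelen 0.2929249197888108
```

View pics/w5c.png

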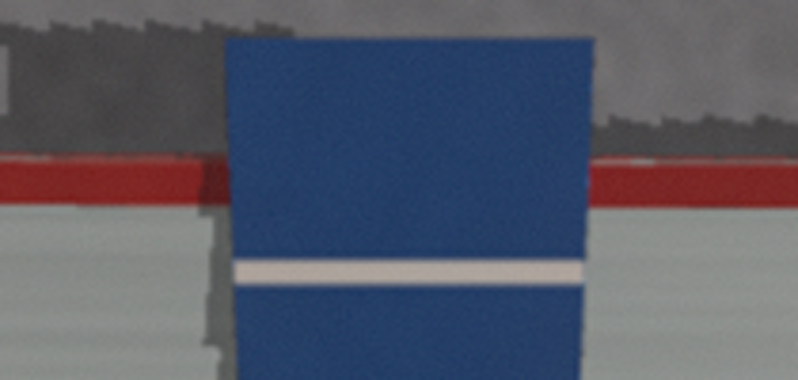

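Wrist and side both put the line about 15 mm short of the edge, square within 0.02 rad. The oblique scene camera says 11 mm. Pushing 13 mm slowly.

Emit:
apply_moves([
  [0,0.003,0,0,0,0,0.45],
  [0,0.005,0,0,0,0,0.45],
  [0,0.005,0,0,0,0,0.45],
  [0,0.005,0,0,0,0,0.45],
  [0,0.004,0,0,0,0,0.45],
  [0,0.003,0,0,0,0,0.45],
  [0,0.001,0,0,0,0,0.45],
  [0,0,0,0,0,0,0.45],
])

```text
time: 8.5
eef_pos: [0.5884, -0.1039, 0.0619]
tool_rot: [1.112, 1.268, -1.112]
wrist_force: [-0.9, 0.1, 1.7]
gripper_width: 0.276
```

Run:
```python
from h import *
from workcell import get_image,bot
import cv2,pickle
s=bot.get_state();pickle.dump({k:s[k] for k in("eef_pos","tool_rot")},open("s6.pkl","wb"));print(s["eef_pos"])
im=get_image("wrist");cv2.imwrite("pics/w6.png",im)
cv2.imwrite("pics/w6c.png",cv2.resize(im[25:135,210:420],None,fx=3.8,fy=3.8,interpolation=cv2.INTER_CUBIC))
im=get_image("side");cv2.imwrite("pics/side6c.png",cv2.resize(im[135:215,270:340],None,fx=7,fy=7,interpolation=cv2.INTER_CUBIC))
im=get_image("scene");cv2.imwrite("pics/scene6c.png",cv2.resize(im[185:250,210:330],None,fx=6,fy=6,interpolation=cv2.INTER_CUBIC))
```

```text
[ 0.58839073 -0.10390313  0.06193313]
```

View pics/w6c.png

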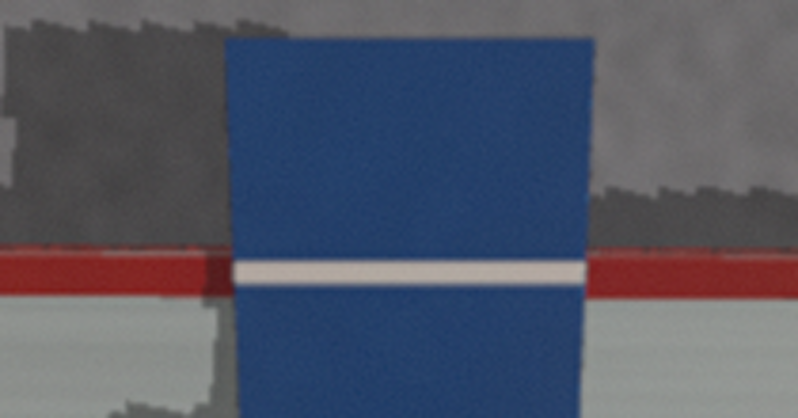

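View pics/side6c.png

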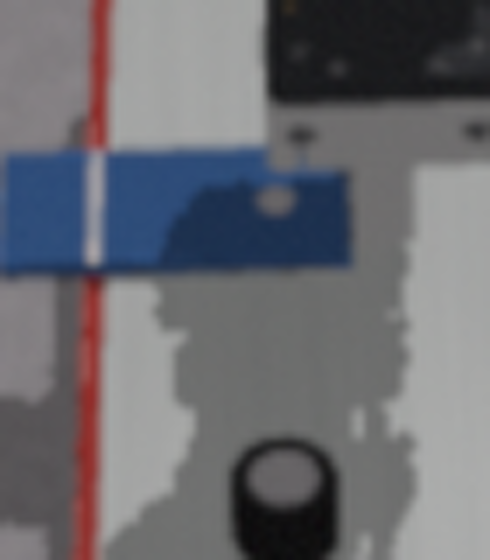

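View pics/scene6c.png

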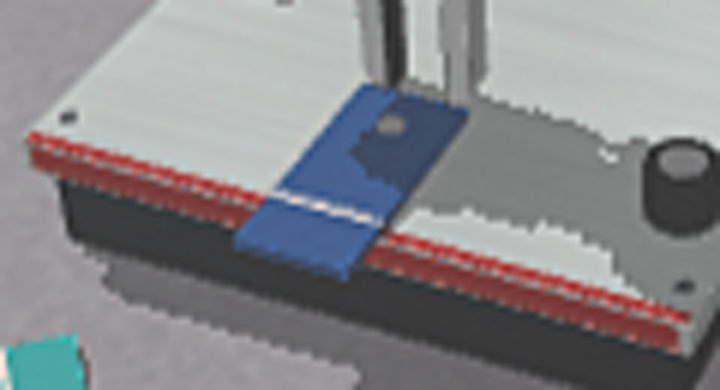

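Run:
```python
from h import *
import pickle
np.set_printoptions(precision=4,suppress=True)
wcam(pickle.load(open("s6.pkl","rb")))
def ana(n,E,L):
    e=bp(n,E,.06);l=bp(n,L,.066);t=(e[1]-e[0]);t/=np.linalg.norm(t);nrm=np.array([-t[1],t[0]])
    if nrm[0]<0:nrm=-nrm
    print(n,"line offs",(l-e[0])@nrm)
ana("wrist",crop([(0,247),(798,252)],3.8,210,25),crop([(234,272),(585,272)],3.8,210,25))
ana("side",crop([(95,0),(80,545)],7,270,135),crop([(96,150),(93,264)],7,270,135))
ana("scene",crop([(29,136),(686,320)],6,210,185),crop([(275,192),(380,221)],6,210,185))
ana("scene2",crop([(29,142),(686,326)],6,210,185),crop([(275,192),(380,221)],6,210,185)) if 0 else None
```

```text
wrist line offs [-0.0036 -0.0033]
side line offs [-0.0022 -0.0022]
scene line offs [-0.001  -0.0011]
```

All cameras agree the line is 1–3.5 mm short of the edge. One more 2.5 mm nudge, then back straight off and lift.

Emit:
apply_moves([
  [0,0.002,0,0,0,0,0.45],
  [0,0.002,0,0,0,0,0.45],
  [0,0.001,0,0,0,0,0.45],
  [0,0,0,0,0,0,0.45],
  [0,0,0,0,0,0,0.45],
  [0,-0.01,0,0,0,0,0.45],
  [0,-0.02,0,0,0,0,0.45],
  [0,-0.02,0,0,0,0,0.45],
])

```text
time: 9.32
eef_pos: [0.5654, -0.1069, 0.0619]
tool_rot: [1.112, 1.268, -1.111]
wrist_force: [-0.4, 0.1, -0.2]
gripper_width: 0.275
```

Emit:
apply_moves([
  [-0.02,-0.01,0,0,0,0,0.45],
  [-0.04,0,0,0,0,0,0.45],
  [-0.05,0,0,0,0,0,0.45],
  [-0.05,0,0,0,0,0,0.45],
  [-0.05,0,0,0,0,0,0.45],
  [-0.03,0.0,0,0,0,0,0.45],
  [0,0,0,0,0,0,0.45],
  [0,0,0,0,0,0,0.45],
])

```text
time: 9.98
eef_pos: [0.5609, -0.1077, 0.1831]
tool_rot: [1.113, 1.266, -1.111]
wrist_force: [0.1, 0.4, -0.4]
gripper_width: 0.276
```

Run:
```python
from h import *
from workcell import get_image,bot
import cv2,pickle
s=bot.get_state();pickle.dump({k:s[k] for k in("eef_pos","tool_rot")},open("s7.pkl","wb"));print(s["eef_pos"])
im=get_image("wrist");cv2.imwrite("pics/w7.png",im)
cv2.imwrite("pics/w7c.png",cv2.resize(im[0:110,210:420],None,fx=3.8,fy=3.8,interpolation=cv2.INTER_CUBIC))
im=get_image("side");cv2.imwrite("pics/side7c.png",cv2.resize(im[115:215,270:400],None,fx=6,fy=6,interpolation=cv2.INTER_CUBIC))
im=get_image("scene");cv2.imwrite("pics/scene7c.png",cv2.resize(im[155:250,210:360],None,fx=5,fy=5,interpolation=cv2.INTER_CUBIC))
```

```text
[ 0.56091641 -0.10774503  0.18314666]
```

View pics/w7.png

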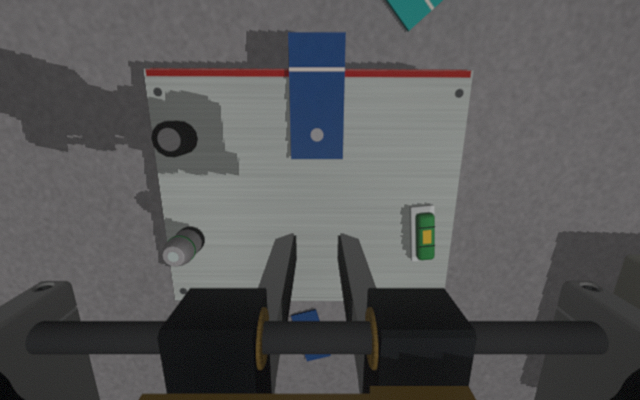

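View pics/side7c.png

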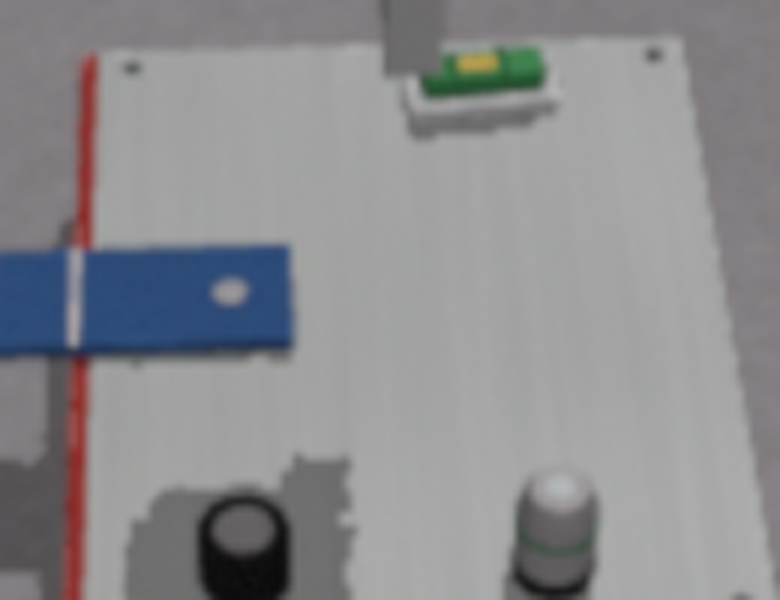

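View pics/scene7c.png

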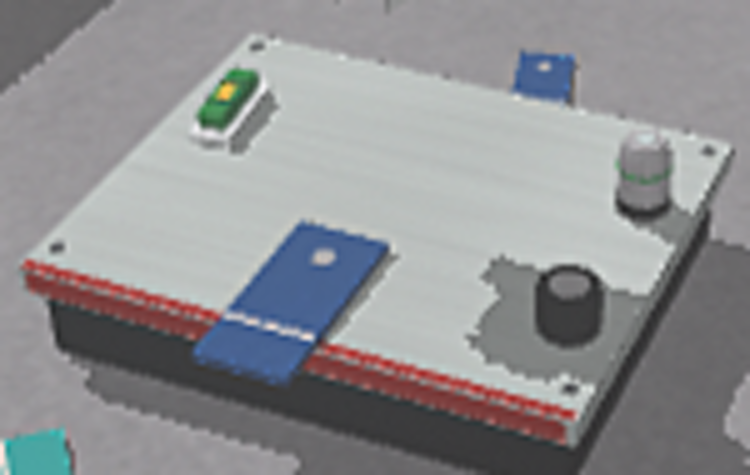

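View pics/w7c.png

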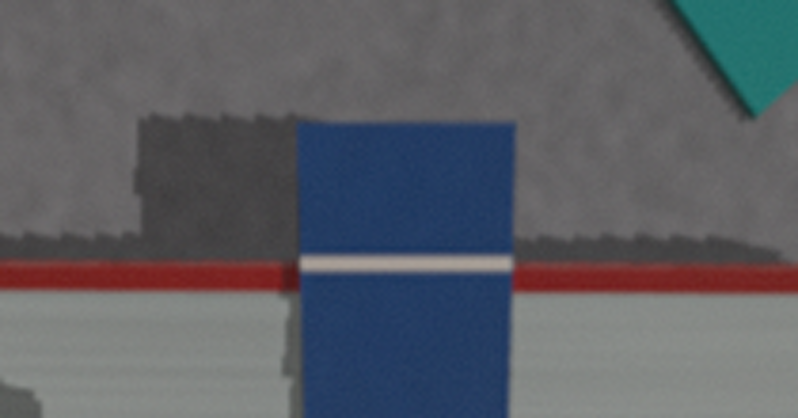

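Run:
```python
from h import *
import pickle
np.set_printoptions(precision=4,suppress=True)
wcam(pickle.load(open("s7.pkl","rb")))
def ana(n,E,L):
    e=bp(n,E,.06);l=bp(n,L,.066);t=(e[1]-e[0]);t/=np.linalg.norm(t);nrm=np.array([-t[1],t[0]])
    if nrm[0]<0:nrm=-nrm
    d=l[1]-l[0];print(n,"line offs",(l-e[0])@nrm,"ang",d@nrm/np.linalg.norm(d), "y",(l.mean(0)-e.mean(0))@t)
ana("wrist",crop([(0,263),(798,266)],3.8,210,0),crop([(300,264),(513,264)],3.8,210,0))
ana("side",crop([(87,55),(65,600)],6,270,115),crop([(76,250),(74,347)],6,270,115))
ana("scene",crop([(25,265),(577,412)],5,210,155),crop([(226,317),(313,338)],5,210,155))
S=np.r_[crop([(57,55)],6,275,115)]
```

```text
wrist line offs [-0.0008 -0.0006] ang 0.0034819702435623973 y 0.0016905864271862282
side line offs [ 0.0006 -0.0002] ang -0.014644721760849808 y 0.002428123229597416
scene line offs [0.0051 0.0037] ang -0.030483913616205074 y -0.007645593472563609
```

```bash
python3 -c "
from workcell import ticket
print(ticket.hand_in())"
```

```text
the job is handed in; nothing more can be done
None
```

I pushed the blue plate from its rear end with both fingertips until the white line lay above the red edge. I then backed off, lifted about 120 mm and handed the job in at about 10 s.

| Last check, hand clear | Line offset from red edge | Plate angle to edge |
|---|---|---|
| Wrist camera | −0.7 mm | 0.003 rad |
| Side camera | +0.2 mm | 0.015 rad |
| Scene camera | about +4.4 mm | 0.03 rad |

- **Limits:** All three readings are within the allowed 6 mm and 0.12 rad. The line is less than 10 mm from the middle of the edge.
- **Disagreement:** The scene camera reads a few millimetres further out than the other two. It sits far off at a shallow angle, where one pixel is about 2.5 mm, so I trusted the wrist and side views.
- **Bystanders:** The mount, level and objective look to be where they started in the pictures. I compared them by eye and did not measure them again.
- **Forces:** The wrist force read under 2 N at the end of every push. I did not check whether the plate was lifted or tipped beyond how it looks in the pictures, where it lies flat.

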